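Clamp the parts jar and unscrew its cap

TASK

Push the red lever of the jar stand down until it clamps the clear jar firmly against the back jaw. Then, leaving the jar clamped, unscrew the blue cap anticlockwise only until its threads let go (about a quarter turn is plenty) and lift it straight up. Finish while still holding the cap level and still, clear of the jar and just above its mouth; do not put it down, do not lift, twist or tip the jar, and leave the other things on the desk alone.

Things in the scene. Friction and masses are not known exactly. Their poses are not given: they have to be found in the camera images.
- stand: Jar stand fixed on the cutting mat. Origin: underside of its 10 mm base plate, z up; +x points from the lever to the back jaw. Plate x -70 to +54 mm, 90 mm wide. Blue flat back jaw: rubber face at x = +30 mm, top at z = 56 mm, so the clamped jar's axis is at x = 0. Two blue cheeks (tops at z = 70 mm) carry the lever pivot at x = -44, z = 62 mm, axis along y. Only the lever is higher.
- clamp (a joint): Lever angle, rad: 0 = raised (red grip 45 degrees up, on the -x side), grows as it is pushed down. At about 0.83 it is level and its rubber pad, 40 mm below the pivot, pushes the jar against the jaw and stops. Friction hinge: stays where left; about 3 N at the grip moves it, 8 to 14 N clamps firmly; spring and friction keep the pad pressing with 8 to 15 N.
- clamp_grip (a point): Middle of the upper face of the lever's flat red grip (50 long, 26 wide, 12 mm thick), 78 mm from the pivot. It swings in an arc about the pivot: about 120 mm above the stand's underside when fully raised, 70 mm when clamped.
- jar: Loose round clear jar of metal parts, 0.2 to 0.4 kg, body 60 mm across and 60 high, narrower neck. Origin: centre of its underside, on the base plate (z = 10 mm), z up, yaw within 0.15 rad of the stand's; 2 to 5 mm short of the jaw at the start; turns with the cap unless clamped. On its shoulder: a red dot (150 degrees anticlockwise from jar +x) and a green dot (213 degrees).
- jar_rim (a point): Centre of the jar's mouth, 83 mm above the jar's underside: top of a black sprung seal ring under the cap, which pushes the cap up with about 10 N. That push comes onto the hand when the threads let go; the ring follows by up to 3 mm.
- cap: Blue round ribbed cap, 48 mm across, 22 high, 40 g. Origin: middle of its lower edge, 65 mm above the jar's underside while on; z up. Its yaw minus the jar's is its turn: -0.2 to 0.25 rad at the start. Two lugs hold it until the turn passes 0.86 rad (anticlockwise from above); end stops at -0.3 and 2.1. It does not rise while turning. Tight: 0.15 to 0.4 N m. Clear of the mouth after 20 mm of lift.
- cap_line (a point): Outer end of the white pointer line on the cap's top edge, 24 mm from its axis, 22 mm above its lower edge, 150 degrees from cap +x. Points near the red dot while screwed on; the threads have let go when it points at the green dot (turn 1.1 rad).
- tub_screws: Bystander: small white round tub with green lid, 51 mm across, 41 mm high, origin at its underside. Leave alone.
- fuse_box: Bystander: small yellow box with white lid, 40 x 60 x 20 mm, origin at its underside. Leave alone.
- solder_reel: Bystander: reel of solder, 59 mm across, 28 mm high, origin at its underside. Leave alone.
Things that resemble listed ones, but are neither listed nor needed, are in the scene too. Of the things shaped like the jar, the clear one is meant.

How it is judged:
On the way, in this order (a step that is already met when the one before it is completed fails the run):
1. the lever is down and presses the jar against the back jaw, the cap still screwed on (value of joint clamp above 0.7 rad and contact force between clamp and jar above 2 N and x of jar in the frame of stand above -0.0015 m and y of cap_line in the frame of jar above -0.004 m), for 0.2 s.
2. the cap is turned until its threads let go, still on the clamped jar (value of joint clamp above 0.7 rad and contact force between clamp and jar above 2 N and y of cap_line in the frame of jar below -0.007 m and z of cap in the frame of jar below 0.08 m), for 0.1 s.
At the end, for the whole second after the job is handed in: Fingers hold the cap level (0.25 rad) and still, touching nothing else, its lower edge 2 to 60 mm above the jar mouth, axes within 25 mm; the lever is down (over 0.7 rad) and presses the jar (over 2 N), upright on its base against the back jaw (2.5 mm) (value of joint clamp above 0.7 rad and contact force between clamp and jar above 2 N and z of cap in the frame of jar_rim between 0.002 and 0.06 m and horizontal distance between cap and jar_rim below 0.025 m and angle between cap's own z axis and vertical below 0.25 rad and contact force between the fingers and cap above 1 N and contact force between cap and jar below 0.1 N and linear speed of cap below 0.03 m/s and x of jar in the frame of stand above -0.0025 m and z of jar in the frame of stand below 0.014 m and angle between jar's own z axis and vertical below 0.1 rad); the arm keeps its last pose, push and grip.
It fails at once if the cap, still on the jar, is turned on more than about 60 degrees past where the threads let go (x of cap_line in the frame of jar above -0.003 m and z of cap in the frame of jar below 0.075 m).
It fails at once if the jar is lifted off its stand (z of jar in the frame of stand above 0.018 m).
It fails at once if the jar is tipped (angle between jar's own z axis and vertical above 0.2 rad).
It fails at once if the jar turns with the cap (angle between the x axis of jar and the x axis of stand, either way round above 0.45 rad).
It fails at once if a bystander (tub, yellow box, solder reel) is shifted by over 25 mm (distance of any of tub_screws, fuse_box, solder_reel from where it was at the start of the episode above 0.025 m).
It also fails if it takes over 45 s, if anything falls off the work surface, if the arm or the gripper's body presses on something with over 40 N, if the wrist force passes 120 N, or if a joint passes its speed limit or range.

ROBOT

A 7-joint arm with a two-finger parallel gripper is mounted at the origin on a cart in front of the work surface, level with it; the furniture and walls round the work are solid. World frame = base frame: x ahead of the robot, y to its left, z up, the work surface at z = 0. Lengths are in m, angles in rad, forces in N, time in s.
With the tool pointing down it reaches from about 0.4 to 0.9 m from the base axis. Payload 5.6 kg.
Tool frame: the origin (TCP) lies at the centre of the arm's flange, where the gripper is bolted on; the fingertips stand 190 mm ahead of it and the grasp point (between the pads) lies 171 mm ahead of it; z points along the fingers, y is the line along which they close (so a half turn about z gives the same grasp; the last joint's range is limited). The gripper opens to 92 mm and grips with 3 to 60 N. Pads are 20 mm wide; open, the fingers measure 128 mm over their backs; the gripper's body (75 mm by 189 mm) begins 69 mm behind the grasp point.
Start: joints at [-1.26, 0.468, -0.012, 1.603, 0.006, 1.071, -0.056], TCP at [0.225, 0.61, 0.405] pointing down, gripper open.
Joint ranges: [-2.53, 2.53], [-0.31, 2.02], [-1.57, 1.55], [0.28, 2.44], [-1.29, 4.43], [0.15, 1.84], [-2.92, 2.92]. Speed limits (rad/s): [2.57, 2.57, 3.14, 3.14, 3.14, 3.14, 3.14].

INTERFACE

Orientations are given as [roll, pitch, yaw] about the fixed x, y, z axes, in that order (R = Rz(yaw) Ry(pitch) Rx(roll)).
In Python, from plant import manip gives the robot as it stands. The module is installed in compiled form; this text tells all that it offers.
- The arm moves only by the shell command python3 -m crank 'ROWS' [OPENING] [FORCE]. ROWS is JSON, a list that holds one entry, the list of rows, each a list of 6 numbers: the shift along the tool's x, y, z in units of 25 mm (1.0 is 25 mm), then the turn, a rotation vector about the tool's x, y, z in units of 5 degrees (1.0 is 5 degrees). In form: [[[x, y, z, wx, wy, wz], ...]]. A call has exactly 10 rows; each row shifts and turns the commanded pose from where the row before left it, along the tool's axes as they then stand; what a row does not reach is not made up. A row lasts 1/12 s, in which the tool goes at most 41.7 mm and 7.16 degrees, less where a joint would pass 70% of its speed; a pose out of reach is approached as far as the arm can. A call is refused whole if a number of a shift passes 1 or a number of a turn 1, either way. A call with a gripper value outside its range is refused whole. OPENING is the finger opening in mm, from 0 to 91.9, set as the call begins (- or left out, the last holds). The fingers move at their own pace and stop on an object; FORCE is the grip in N (left out, the last holds). Time passes only in rows, so rows that do not move let the fingers close, or fill a call up. It gives the time, the measured TCP pose, the force, the opening and the grip force at its end, in the units of the state.
- manip.sense(): the state, without advancing time (a new reading comes with each control period).
- manip.grab_frame(name): name is "side" or "top" or "wrist"; returns a dict with "pixels" (420x560x3 uint8, red, green, blue), "z_map" (420x560 float32, m along the optical axis (not along the pixel's ray), 0 where there is no reading), "fovy" (degrees; the focal length in pixels is half the picture's height over the tangent of half this angle, whatever the lens; pixels are square), "cx", "cy" (the principal point, pixels), "world_from_camera" (4x4, takes a point from camera to world coordinates). Camera axes: x right, y up, looking along -z (the intrinsics and any distortion apply to the point x, -y, -z); pixel columns grow to the right and rows downward; lengths in m; the calibration is good to about 2 mm. The wrist camera is an equidistant fisheye: a pixel r from the principal point sees the ray r / f radians off the axis. A picture is of the moment at which its call begins.
- manip.close_job(): hands the job in; it is judged then, once.
Trained networks look in a picture, given as the dict that the camera call returned (one of the last four; its "shot" number tells which), for a name from the list of things; names that differ only in an ending like _2 or _b are one class to them, and where a whole thing is asked for, a point or a joint stands for the part that bears it (a point fixed in the world has none). Each returns a list of dicts, best first, with "p" (0 to 1); they miss things now and then, are a little off and sometimes report something else, mostly with a low value. They report only what shows in the picture. A call takes as long as a camera call. They do not tell look-alikes from the thing itself.
- manip.trace(picture, query): "mask" (420x560 bool, what is visible of it) and "location" ([column, row] in pixels, amid what is visible of it).
The state is a dict: "t": time; "joints": joint angles; "dq": joint speeds; "joint_efforts": joint torques, N m; "tcp_pos": TCP position; "tcp_rot": TCP orientation; "contact_force": force on the tool from outside, world axes, zero at the start; "ft_torque": the same for the moment, N m; "gripper_width": finger opening in m; "gripper_force": force on a finger pad.
Only numpy, scipy, OpenCV 4.12 (cv2) and the standard library are available. Lean on these libraries where they do the work, as an engineer would, in place of code of your own. Each camera call takes 0.05 s, during which the arm holds its last target. There are 200 camera calls.

## Working session

There is one attempt and no reset: what is moved stays moved. The work goes in short steps, Python scripts to look and compute and a shell command to move; the robot and the scene stay as the last step left them, time stands still between calls to the robot, and variables do not carry over. Pictures are saved under pics/ and viewed, at most 10 in all, crops included, and the job is handed in when it is done.

```bash
mkdir -p pics; cat > h.py <<'E'
import numpy as np, cv2
from plant import manip
from scipy.spatial.transform import Rotation as R
def f(P): return P["pixels"].shape[0]/2/np.tan(np.radians(P["fovy"])/2)
def pt(P,u,v,z,fish=False):
    F=f(P); a=np.array([u-P["cx"],v-P["cy"]],float)
    if fish:
        r=np.linalg.norm(a); th=r/F; a=a/max(r,1e-9)*np.tan(th)
    else: a=a/F
    c=np.array([a[0]*z,-a[1]*z,-z,1]); return (P["world_from_camera"]@c)[:3]
def save(P,n): cv2.imwrite("pics/"+n,P["pixels"][...,::-1])
E
python3 - <<'E'
from h import *
np.set_printoptions(precision=4,suppress=True)
s=manip.sense(); print(s)
ims=[]
for c in("side","top"):
    P=manip.grab_frame(c); ims.append(P["pixels"]); print(c,P["fovy"],P["world_from_camera"])
    save(P,c+"0.png")
    for q in("stand","clamp_grip","jar","cap","cap_line","tub_screws","fuse_box","solder_reel"):
        for d in manip.trace(P,q)[:3]:
            m=d["mask"]&(P["z_map"]>0)
            if m.sum()==0: continue
            v,u=np.nonzero(m); X=np.array([pt(P,a,b,P["z_map"][b,a]) for a,b in zip(u,v)])
            print(q,round(d["p"],2),np.round(d["location"]),m.sum(),np.median(X,0),X.min(0),X.max(0))
E
```

```text
{'t': 0.0, 'joints': array([-1.26  ,  0.4684, -0.0116,  1.6036,  0.006 ,  1.0714, -0.0563]), 'dq': array([ 0.0009,  0.0018,  0.0001, -0.0027, -0.0011, -0.0016, -0.0011]), 'joint_efforts': array([  0.0004, -52.0573,  -0.0123, -24.3758,  -0.0567,   0.0171,
         0.0001]), 'tcp_pos': array([0.2252, 0.6095, 0.4037]), 'tcp_rot': array([-3.1398,  0.0001,  2.7877]), 'contact_force': array([0.5835, 0.1284, 0.2515]), 'ft_torque': array([-0.0146, -0.0039,  0.0684]), 'gripper_force': 0.0, 'gripper_width': 0.09188320609180811}
side 49.040969719594855 [[-0.9998 -0.0213  0.0053  0.5652]
 [ 0.0178 -0.6479  0.7615  0.9781]
 [-0.0127  0.7614  0.6481  0.8286]
 [ 0.      0.      0.      1.    ]]
stand 0.56 [279. 232.] 1301 [0.5666 0.1626 0.0401] [0.4886 0.0484 0.0019] [0.6665 0.2596 0.1312]
clamp_grip 0.82 [292. 206.] 298 [0.5293 0.1381 0.0991] [ 0.4912  0.0171 -0.0008] [0.5686 0.1629 0.1312]
jar 0.85 [341. 242.] 775 [0.4185 0.2086 0.056 ] [0.3853 0.1013 0.0002] [0.4451 0.2239 0.0855]
jar 0.77 [334. 192.] 663 [0.4174 0.0242 0.051 ] [ 0.3692 -0.1049 -0.0025] [0.4451 0.0403 0.0869]
jar 0.68 [271. 266.
[... 1438 characters left out ...]
2 [266. 180.] 258 [0.6028 0.1529 0.0993] [0.5795 0.1289 0.0736] [0.6252 0.1755 0.1099]
cap 0.31 [267. 193.] 131 [0.5846 0.1509 0.0711] [0.5743 0.1237 0.014 ] [0.6233 0.1835 0.0956]
cap_line 0.64 [268. 181.] 259 [0.603  0.1528 0.0994] [0.5795 0.1289 0.074 ] [0.6269 0.1746 0.1099]
tub_screws 0.75 [192. 185.] 278 [0.6023 0.3635 0.0433] [0.5782 0.3397 0.0015] [0.6284 0.39   0.0557]
fuse_box 0.54 [191. 204.] 330 [0.5512 0.3723 0.0226] [ 0.5236  0.3395 -0.0015] [0.5792 0.4052 0.0301]
fuse_box 0.2 [369. 163.] 348 [ 0.6782 -0.1295  0.027 ] [ 0.6504 -0.1558 -0.0065] [ 0.7051 -0.1008  0.0362]
solder_reel 0.78 [373. 160.] 356 [ 0.6785 -0.1302  0.0273] [ 0.6509 -0.1667 -0.004 ] [ 0.7074 -0.1008  0.0362]
```

```bash
python3 - <<'E'
import cv2,numpy as np
a=cv2.imread("pics/side0.png")[130:330,200:400]; b=cv2.imread("pics/top0.png")[130:330,170:370]
cv2.imwrite("pics/v1.png",cv2.resize(np.hstack([a,b]),(800,400),interpolation=cv2.INTER_CUBIC))
E
```

```text
(no output)
```

View pics/v1.png

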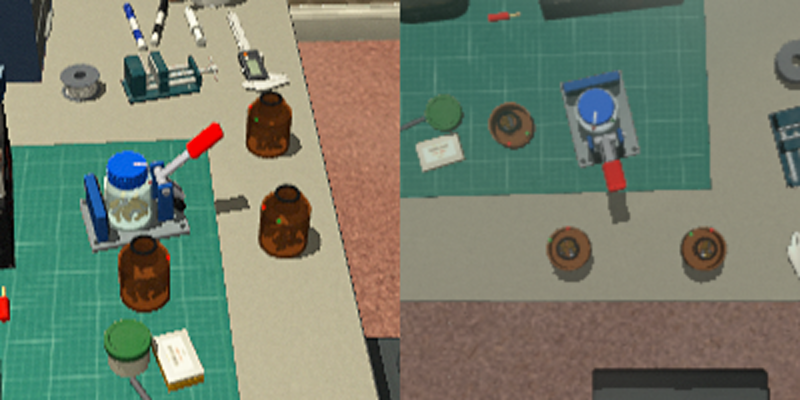

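View pics/side0.png

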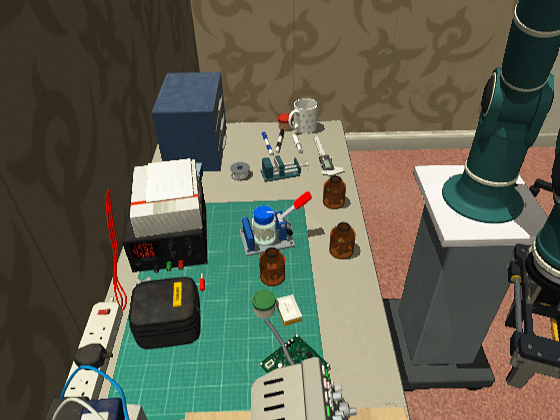

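The clear jar in the stand is at side (263,232). The look-alikes are three brown jars at side (271,266), (341,242) and (334,192). The red grip is at side (303,200), and the small red items at (202,283) and (285,118) aren't it. I'm choosing the clear, blue-capped jar in the stand and moving the wrist camera in to check it up close.

```bash
python3 -m crank '[[[-0.9,-0.65,0,0,0,0],[-0.9,-0.65,0,0,0,0],[-0.9,-0.65,0,0,0,0],[-0.9,-0.65,0,0,0,0],[-0.9,-0.65,0,0,0,0],[-0.9,-0.65,0,0,0,0],[-0.9,-0.65,0,0,0,0],[-0.9,-0.65,0,0,0,0],[-0.9,-0.65,0,0,0,0],[-0.9,-0.65,0,0,0,0]]]' 0 20
python3 -m crank '[[[-0.9,-0.65,0,0,0,0],[-0.9,-0.65,0,0,0,0],[-0.9,-0.65,0,0,0,0],[-0.9,-0.65,0,0,0,0],[-0.9,-0.65,0,0,0,0],[-0.9,-0.65,0,0,0,0],[-0.9,-0.65,0,0,0,0],[-0.9,-0.65,0,0,0,0],[0,0,0,0,0,0],[0,0,0,0,0,0]]]'
cat > meas.py <<'E'
from h import *
import sys
np.set_printoptions(precision=4,suppress=True)
def look(cams,qs,tag):
    for c in cams:
        P=manip.grab_frame(c); save(P,f"{c}_{tag}.png"); fi=c=="wrist"
        if fi: print(P["world_from_camera"][:3,3],P["fovy"],P["cx"],P["cy"])
        for q in qs:
            for d in manip.trace(P,q)[:2]:
                m=d["mask"]&(P["z_map"]>0)
                if m.sum()<5: continue
                v,u=np.nonzero(m); X=np.array([pt(P,a,b,P["z_map"][b,a],fi) for a,b in zip(u,v)])
                np.save(f"{c}_{q}_{tag}.npy",X)
                print(c,q,round(d["p"],2),np.round(d["location"]),m.sum(),np.median(X,0),np.percentile(X,2,0),np.percentile(X,98,0))
    s=manip.sense(); print(s["t"],s["tcp_pos"],s["tcp_rot"],s["joints"])
if __name__=="__main__": look(sys.argv[1].split(","),sys.argv[2].split(","),sys.argv[3])
E
python3 meas.py wrist,top,side stand,clamp_grip,jar,cap,cap_line 1
```

```text
t: 1.73
tcp_pos: [0.3806, 0.3781, 0.4049]
tcp_rot: [3.141, 0.0, 2.788]
contact_force: [-0.6, 1.2, 0.0]
gripper_width: 0.0275
gripper_force: 0.0
t: 2.57
tcp_pos: [0.5045, 0.1935, 0.4048]
tcp_rot: [3.142, 0.0, 2.784]
contact_force: [-1.0, 1.9, 0.4]
gripper_width: 0.0001
gripper_force: 0.0
[0.4362 0.2184 0.3843] 65.70646984690485 278.62176807393257 206.1456803067957
wrist stand 0.77 [239. 235.] 3097 [0.5355 0.1373 0.0669] [0.4886 0.1004 0.0074] [0.5724 0.1857 0.1299]
wrist clamp_grip 0.87 [223. 236.] 1970 [0.5188 0.1341 0.1085] [0.4877 0.1143 0.0265] [0.5592 0.1549 0.1301]
wrist jar 0.96 [245. 112.] 2778 [0.4125 0.1899 0.0597] [0.3866 0.1636 0.0021] [0.4398 0.217  0.0831]
wrist jar 0.83 [363. 231.] 2887 [0.5707 0.2673 0.0622] [0.5535 0.2419 0.0067] [0.6089 0.2969 0.0858]
top stand 0.58 [277. 191.] 689 [0.5953 0.1288 0.0387] [0.533  0.0985 0.0072] [0.6549 0.1933 0.0993]
top stand 0.15 [273. 205.] 132 [0.5513 0.1346 0.0696] [0.5308 0.1183 0.0327] [0.5692 0.1509 0.1026]
top clamp_grip 0.71 [275. 204.] 141 [0.5509 0.1346 0.0696] [0.5277 0.1183 0.0238] [0.5691 0.1509 0.1082]
top jar 0.61 [32
[... 416 characters left out ...]
4 [ 0.6774 -0.1172  0.0253] [ 0.6534 -0.1538  0.0003] [ 0.7035 -0.101   0.0305]
side clamp_grip 0.55 [296. 206.] 272 [0.5271 0.1385 0.1037] [0.4957 0.1216 0.0308] [0.5662 0.1585 0.1306]
side jar 0.97 [266. 237.] 418 [0.6017 0.1792 0.0513] [0.577  0.1646 0.0181] [0.6272 0.1846 0.0746]
side jar 0.75 [333. 193.] 638 [0.4176 0.0253 0.0517] [ 0.3883 -0.0065  0.0017] [0.444  0.0382 0.0828]
side cap 0.61 [262. 216.] 356 [0.6023 0.1643 0.0985] [0.5803 0.1319 0.0714] [0.6257 0.1786 0.1026]
side cap_line 0.69 [263. 216.] 336 [0.604  0.1636 0.0987] [0.5816 0.104  0.0552] [0.6259 0.1786 0.1026]
3.4667 [0.5038 0.195  0.4047] [3.1416 0.0001 2.7877] [-0.5908  0.2804  0.191   1.884  -0.0631  0.9829  0.8448]
```

View pics/wrist_1.png

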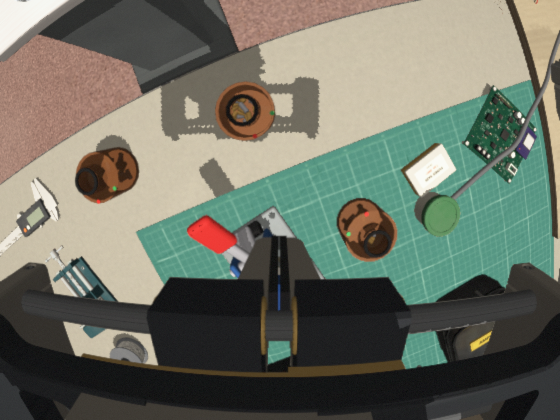

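The wrist view shows the red grip at (212,234), brown jars at (245,110), (105,175) and (367,228), and the cap hidden behind the closed fingers. I'll move so the wrist camera sits over the stand.

```bash
python3 -m crank '[[[-0.7,-0.1,0,0,0,0],[-0.7,-0.1,0,0,0,0],[-0.7,-0.1,0,0,0,0],[-0.7,-0.1,0,0,0,0],[-0.7,-0.1,0,0,0,0],[-0.7,-0.1,0,0,0,0],[-0.7,-0.1,0,0,0,0],[-0.7,-0.1,0,0,0,0],[-0.7,-0.1,0,0,0,0],[0,0,0,0,0,0]]]'
python3 meas.py wrist stand,clamp_grip,jar,cap,cap_line 2
python3 - <<'E'
import cv2
a=cv2.imread("pics/wrist_2.png");cv2.imwrite("pics/v3.png",cv2.resize(a[60:300,120:440],(800,600),interpolation=cv2.INTER_CUBIC))
E
```

```text
t: 4.3
tcp_pos: [0.6458, 0.1168, 0.4044]
tcp_rot: [-3.14, 0.002, 2.784]
contact_force: [-0.7, 0.2, -1.3]
gripper_width: 0.0002
gripper_force: 0.0
[0.5775 0.1416 0.3837] 65.70646984690485 278.62176807393257 206.1456803067957
wrist stand 0.91 [271. 110.] 7822 [0.5639 0.1345 0.0568] [0.4919 0.0994 0.0026] [0.6509 0.1949 0.1292]
wrist stand 0.45 [298. 143.] 2199 [0.6017 0.152  0.0996] [0.5809 0.1308 0.0981] [0.6228 0.1728 0.1011]
wrist clamp_grip 0.59 [247.  67.] 2949 [0.5236 0.1316 0.1055] [0.4905 0.1145 0.0287] [0.5657 0.1541 0.1301]
wrist jar 0.95 [283. 122.] 632 [0.5867 0.1436 0.0725] [0.5721 0.123  0.0122] [0.6257 0.181  0.0974]
wrist jar 0.85 [121.  38.] 2732 [0.4248 0.0161 0.0594] [ 0.3899 -0.0172  0.0058] [0.4425 0.035  0.0831]
wrist cap 0.97 [299. 143.] 2267 [0.6013 0.1521 0.0996] [0.5802 0.1311 0.0978] [0.6226 0.1731 0.1011]
wrist cap 0.56 [247.  68.] 2973 [0.5232 0.1316 0.1054] [0.4896 0.1145 0.0121] [0.5661 0.1537 0.1301]
wrist cap_line 0.95 [300. 143.] 2326 [0.6013 0.1519 0.0995] [0.5799 0.1306 0.096 ] [0.6231 0.1734 0.1011]
4.6 [0.643  0.1202 0.4048] [ 3.1412 -0.0006  2.7891] [-0.4053  0.4758  0.2348  1.6049 -0.1221  1.0755  1.0808]
```

View pics/v3.png

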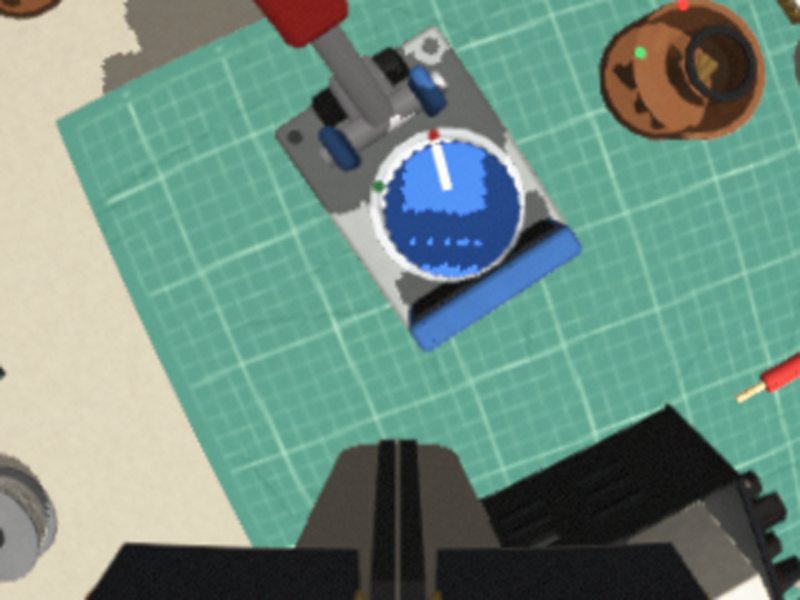

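The close crop confirms the choice. The blue cap on the clear jar is at crop (452,205), its white line runs from (447,190) to (436,143), and the red dot is at (433,135) and the green one at (379,186). The red grip is at top left (305,10) and the back jaw runs from (425,335) to (570,240).

```bash
python3 - <<'E'
from h import *
np.set_printoptions(precision=4,suppress=True)
P=manip.grab_frame("wrist"); Z=P["z_map"]
def g(x,y,w=2):
    u,v=120+x/2.5,60+y/2.5; iu,iv=int(round(u)),int(round(v))
    return pt(P,u,v,np.median(Z[iv-1:iv+2,iu-1:iu+2]),True)
J={}
for n,x,y in [("lineout",436,146),("linein",447,188),("red",433,135),("green",379,186),("jawL",426,342),("jawR",572,248),("plate1",278,133),("plate2",437,28),("cheekA",342,150),("cheekB",428,92),("plateJ",412,325)]:
    J[n]=g(x,y); print(n,J[n])
for a,b in [("jawR","jawL"),("plate2","plate1"),("cheekB","cheekA")]:
    d=J[a]-J[b]; print("yaw",np.arctan2(d[1],d[0])-np.pi/2)
d=manip.trace(P,"cap")[0]["mask"]&(Z>0); v,u=np.nonzero(d)
X=np.array([pt(P,a,b,Z[b,a],True) for a,b in zip(u,v)]); X=X[X[:,2]>.095]
(c,r)=cv2.minEnclosingCircle(X[:,:2].astype(np.float32)); print("cap",c,r,np.median(X[:,2]))
c=np.array(c)
for n in("lineout","red","green"):
    e=J[n][:2]-c; print(n,np.degrees(np.arctan2(e[1],e[0])),np.linalg.norm(e))
px=P["pixels"].astype(int); m=(px[...,0]>140)&(px[...,1]<50)&(px[...,2]<60)&(Z>0)
m[:, :180]=0; m[:,320:]=0; m[110:]=0
v,u=np.nonzero(m); X=np.array([pt(P,a,b,Z[b,a],True) for a,b in zip(u,v)])
print("redgrip",len(X),X.mean(0),X.min(0),X.max(0)); 
q=X-X.mean(0); U,S,V=np.linalg.svd(q,full_matrices=False); print(V,S)
E
```

```text
lineout [0.576  0.1599 0.0726]
linein [0.591  0.1572 0.0997]
red [0.5711 0.1633 0.0119]
green [0.583  0.1343 0.0725]
jawL [0.6498 0.1297 0.059 ]
jawR [0.6434 0.2086 0.0023]
plate1 [0.5447 0.0967 0.0043]
plate2 [0.5239 0.183  0.002 ]
cheekA [0.565  0.1257 0.0695]
cheekB [0.5554 0.1643 0.071 ]
plateJ [0.6419 0.1265 0.055 ]
yaw 0.0811433319178998
yaw 0.23678235386934987
yaw 0.24464517638762118
cap (0.601689338684082, 0.15186016261577606) 0.024550387635827065 0.09611897474561343
lineout 162.62720273037908 0.0269053020425518
red 159.52526596001422 0.03264759838490642
green -136.73659179059447 0.025662985727781744
redgrip 170 [0.4927 0.1242 0.1297] [0.4875 0.1137 0.1268] [0.4969 0.1345 0.1319]
[[ 0.2268 -0.9738  0.0184]
 [ 0.9288  0.2219  0.2969]
 [-0.2932 -0.0502  0.9547]] [0.0754 0.0235 0.0103]
```

```bash
python3 -m crank '[[[0.9,-0.3,0,0,0,0],[0.9,-0.3,0,0,0,0],[0.9,-0.3,0,0,0,0],[0.9,-0.3,0,0,0,0],[0.9,-0.3,0,0,0,0],[0.9,-0.2,0,0,0,0],[0.1,0,0.8,0,0,0],[0,0,0.8,0,0,0],[0,0,0.8,0,0,0],[0,0,0,0,0,0]]]' 0 20; python3 meas.py side,top clamp_grip 3
python3 - <<'E'
import cv2,numpy as np
a=cv2.imread("pics/side_3.png")[150:270,220:340];b=cv2.imread("pics/top_3.png")[140:260,210:330]
cv2.imwrite("pics/v4.png",cv2.resize(np.hstack([a,b]),(800,400),interpolation=cv2.INTER_CUBIC))
E
```

```text
t: 5.53
tcp_pos: [0.4983, 0.1272, 0.342]
tcp_rot: [-3.138, -0.004, 2.789]
contact_force: [-0.9, 0.1, -0.4]
gripper_width: 0.0004
gripper_force: 0.0
side clamp_grip 0.66 [294. 208.] 361 [0.529  0.1375 0.0976] [0.4932 0.0244 0.0007] [0.568  0.1574 0.1298]
top clamp_grip 0.55 [194. 187.] 310 [0.6019 0.363  0.043 ] [0.5791 0.3411 0.0024] [0.6274 0.3885 0.0496]
top clamp_grip 0.42 [264. 171.] 400 [0.6384 0.1542 0.0452] [0.6035 0.1126 0.0041] [0.6622 0.2007 0.0746]
5.7333 [0.5005 0.1273 0.3459] [3.1403 0.0015 2.7878] [-0.4899  0.3164  0.2099  1.9936 -0.0875  0.838   0.9854]
```

View pics/v4.png

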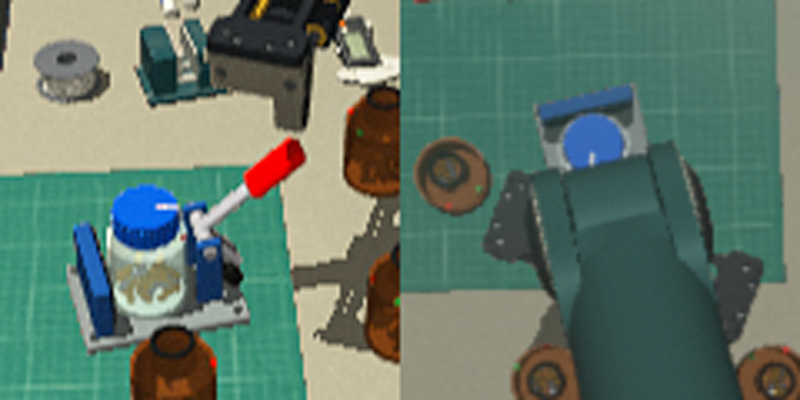

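The closed fingertips sit above the outer half of the red grip at crop (275,165), with the jar and cap clear. I'll press down now.

```bash
python3 -m crank '[[[0.03,0,0.25,0,0,0],[0.03,0,0.25,0,0,0],[0.03,0,0.25,0,0,0],[0.03,0,0.25,0,0,0],[0.03,0,0.25,0,0,0],[0.03,0,0.25,0,0,0],[0.03,0,0.25,0,0,0],[0.03,0,0.25,0,0,0],[0.03,0,0.25,0,0,0],[0.03,0,0.25,0,0,0]]]'
```

```text
t: 6.57
tcp_pos: [0.4929, 0.1296, 0.2816]
tcp_rot: [-3.141, -0.0, 2.788]
contact_force: [-2.3, -1.7, 3.6]
gripper_width: 0.0006
gripper_force: 1.6
```

```bash
python3 -m crank '[[[0,0,0.1,0,0,0],[0,0,0.1,0,0,0],[0,0,0.1,0,0,0],[0,0,0.1,0,0,0],[0,0,0.1,0,0,0],[0,0,0.1,0,0,0],[0,0,0,0,0,0],[0,0,0,0,0,0],[0,0,0,0,0,0],[0,0,0,0,0,0]]]'
```

```text
t: 7.4
tcp_pos: [0.4933, 0.1298, 0.2673]
tcp_rot: [3.141, 0.001, 2.788]
contact_force: [0.4, -0.1, 0.7]
gripper_width: 0.0004
gripper_force: 0.0
```

```bash
python3 -m crank '[[[0,0,0.08,0,0,0],[0,0,0.08,0,0,0],[0,0,0.08,0,0,0],[0,0,0,0,0,0],[0,0,0,0,0,0],[0,0,0,0,0,0],[0,0,0,0,0,0],[0,0,0,0,0,0],[0,0,0,0,0,0],[0,0,0,0,0,0]]]'; python3 meas.py side clamp_grip 4
python3 - <<'E'
import cv2,numpy as np
a=cv2.imread("pics/side_4.png")[150:270,220:340]
cv2.imwrite("pics/v5.png",cv2.resize(a,(600,600),interpolation=cv2.INTER_CUBIC))
E
```

```text
t: 8.23
tcp_pos: [0.493, 0.1297, 0.2623]
tcp_rot: [3.141, -0.0, 2.788]
contact_force: [-4.7, -2.4, 13.9]
gripper_width: 0.0006
gripper_force: 7.0
side clamp_grip 0.53 [292. 217.] 301 [0.5292 0.1372 0.0683] [0.4717 0.0511 0.0018] [0.5743 0.1639 0.0737]
8.3333 [0.493  0.1296 0.2623] [ 3.1412 -0.0002  2.7876] [-0.4729  0.4401  0.1828  2.0587 -0.1286  0.653   1.0119]
```

View pics/v5.png

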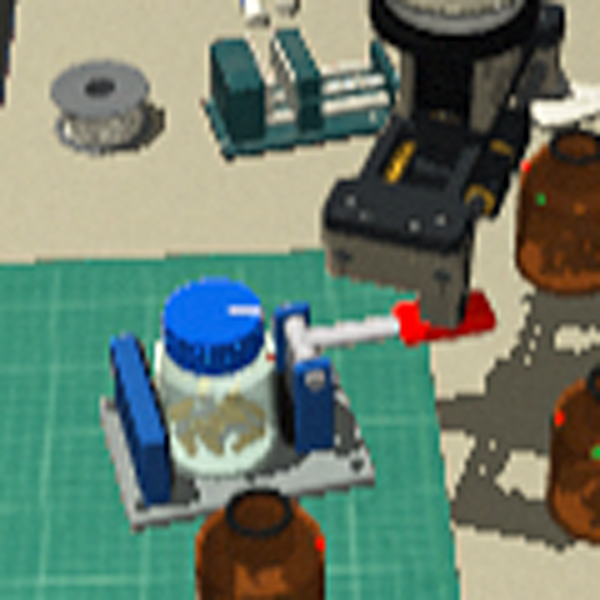

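The lever is level, pressed with 14 N at 76 mm radius, and the jar stands against the jaw. I'll retract and look again.

```bash
python3 -m crank '[[[0,0,-0.8,0,0,0],[0,0,-0.9,0,0,0],[0,0,-0.9,0,0,0],[-0.9,0.2,-0.9,0,0,0],[-0.9,0.3,-0.9,0,0,0],[-0.9,0.3,-0.9,0,0,0],[-0.9,0.3,0,0,0,0],[-0.9,0.3,0,0,0,0],[-0.9,0.3,0,0,0,0],[-0.5,0,0,0,0,0]]]' 
python3 -m crank '[[[0,0,0,0,0,0],[0,0,0,0,0,0],[0,0,0,0,0,0],[0,0,0,0,0,0],[0,0,0,0,0,0],[0,0,0,0,0,0],[0,0,0,0,0,0],[0,0,0,0,0,0],[0,0,0,0,0,0],[0,0,0,0,0,0]]]' 
cat > capm.py <<'E'
from h import *
np.set_printoptions(precision=4,suppress=True)
P=manip.grab_frame("wrist"); Z=P["z_map"]; save(P,"wrist_c.png")
d=manip.trace(P,"cap")[0]; print(d["p"],d["location"]); m=d["mask"]&(Z>0); v,u=np.nonzero(m)
X=np.array([pt(P,a,b,Z[b,a],True) for a,b in zip(u,v)]); zt=np.median(X[:,2]); k=abs(X[:,2]-zt)<.004
(c,r)=cv2.minEnclosingCircle(X[k][:,:2].astype(np.float32)); c=np.array(c);print("cap",c,r,zt,X[k].mean(0))
c=X[k].mean(0)[:2]
px=P["pixels"].astype(int)[v,u]; w=(px.min(1)>150)&k; print("line n",w.sum())
if w.sum():
    e=X[w].mean(0)[:2]-c; print("line",np.degrees(np.arctan2(e[1],e[0])),np.linalg.norm(e),np.degrees(np.arctan2(*(e[::-1]))))
A=P["pixels"].astype(int); H,W=Z.shape
for n,q in (("red",(A[...,0]>120)&(A[...,1]<70)&(A[...,2]<70)),("green",(A[...,1]>60)&(A[...,0]<60)&(A[...,2]<80)&(A[...,1]>1.5*A[...,2]))):
    L=[]
    for b,a in zip(*np.nonzero(q)):
        if Z[b,a]>0:
            p=pt(P,a,b,Z[b,a],True)
            if np.linalg.norm(p[:2]-c)<.036 and .05<p[2]<.09: L.append(p)
    if L:
        e=np.mean(L,0); print(n,len(L),e,np.degrees(np.arctan2(e[1]-c[1],e[0]-c[0])),np.linalg.norm(e[:2]-c))
s=manip.sense();t=s["tcp_pos"];Rm=R.from_euler("xyz",s["tcp_rot"]).as_matrix();print(t,s["tcp_rot"],s["joints"])
print("to cap, tool axes, units of 25mm:",Rm.T@(np.r_[c,0.267]-t)/.025)
E
python3 capm.py; python3 meas.py side,top clamp_grip,cap 5
python3 -c "
import cv2
a=cv2.imread('pics/wrist_c.png');cv2.imwrite('pics/v6.png',cv2.resize(a[60:240,160:400],(800,600),interpolation=cv2.INTER_CUBIC))"
```

```text
t: 9.17
tcp_pos: [0.6481, 0.119, 0.3932]
tcp_rot: [3.141, 0.001, 2.788]
contact_force: [-0.6, 0.8, -0.1]
gripper_width: 0.0003
gripper_force: 0.0
t: 10.0
tcp_pos: [0.646, 0.1185, 0.3938]
tcp_rot: [3.142, 0.0, 2.788]
contact_force: [-0.0, 0.7, -0.3]
gripper_width: 0.0006
gripper_force: 0.0
0.71 [297.6, 145.9]
cap [0.6042 0.1527] 0.024669324979186058 0.09957130840415551 [0.6041 0.1525 0.0996]
line n 95
line 174.9797508691945 0.01379498251299129 174.9797508691945
red 7 [0.5769 0.1569 0.0737] 170.80192190891762 0.027493233990384544
green 4 [0.5883 0.1304 0.0737] -125.51915690515709 0.027211291535071527
[0.646  0.1185 0.3937] [-3.1416 -0.      2.7877] [-0.4016  0.4909  0.2356  1.6085 -0.1267  1.0572  1.0864]
to cap, tool axes, units of 25mm: [2.0477 0.6974 5.0674]
side clamp_grip 0.75 [296. 215.] 358 [0.519  0.1351 0.0694] [0.4717 0.0641 0.0025] [0.5743 0.1664 0.0746]
side cap 0.68 [262. 217.] 336 [0.6062 0.1643 0.0988] [0.583  0.1341 0.0785] [0.628  0.1788 0.102 ]
side cap 0.57 [265. 239.] 511 [0.6037 0.1787 0.0523] [0.5772 0.1543 0.0145] [0.632  0.1853 0.0749]
10.4 [0.6461 0.1185 0.3937] [3.1415 0.     2.7878] [-0.4016  0.4909  0.2356  1.6084 -0.1267  1.0572  1.0865]
```

View pics/v6.png

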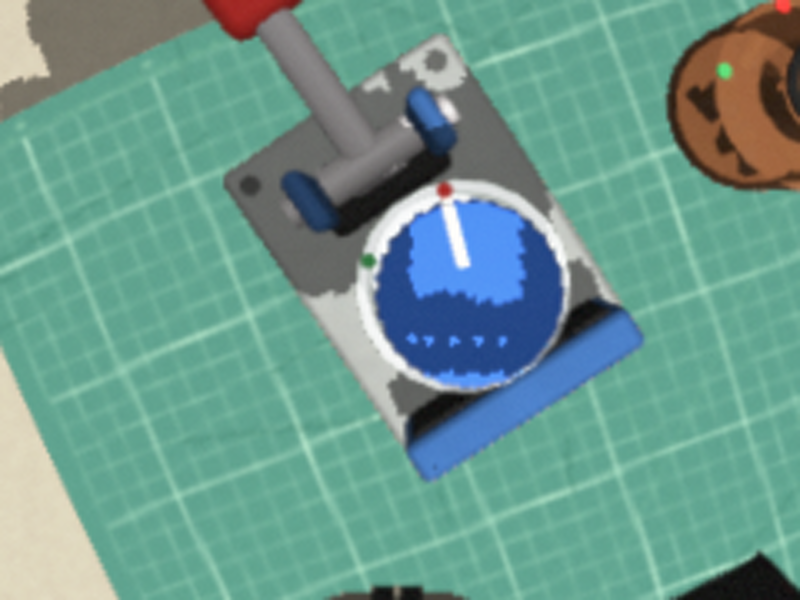

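The lever is down and the cap is centred at (475,290) in the crop. The line at (453,235) points about 4° past the red dot (445,190), and the green dot is at (368,260). The jar has moved 2.5 mm toward the jaw. I'll grasp the cap now.

```bash
python3 -m crank '[[[0.5,0.17,0,0,0,0],[0.5,0.17,0,0,0,0],[0.5,0.17,0,0,0,0],[0.55,0.17,0,0,0,0],[0,0,0.3,0,0,0],[0,0,0.4,0,0,0],[0,0,0.4,0,0,0],[0,0,0.4,0,0,0],[0,0,0.4,0,0,0],[0,0,0.4,0,0,0]]]' 91 20; python3 -m crank '[[[0,0,0.4,0,0,0],[0,0,0.4,0,0,0],[0,0,0.4,0,0,0],[0,0,0.4,0,0,0],[0,0,0.4,0,0,0],[0,0,0.3,0,0,0],[0,0,0.2,0,0,0],[0,0,0.15,0,0,0],[0,0,0.1,0,0,0],[0,0,0,0,0,0]]]'
```

```text
t: 11.23
tcp_pos: [0.604, 0.1516, 0.3345]
tcp_rot: [-3.141, -0.001, 2.787]
contact_force: [1.1, 0.0, -0.2]
gripper_width: 0.0648
gripper_force: 0.0
t: 12.07
tcp_pos: [0.6039, 0.1522, 0.2672]
tcp_rot: [-3.141, -0.0, 2.788]
contact_force: [-0.6, -0.0, -0.6]
gripper_width: 0.0908
gripper_force: 0.0
```

```bash
python3 -m crank '[[[0,0,0,0,0,0],[0,0,0,0,0,0],[0,0,0,0,0,0],[0,0,0,0,0,0],[0,0,0,0,0,0],[0,0,0,0,0,0],[0,0,0,0,0,0],[0,0,0,0,0,0],[0,0,0,0,0,0],[0,0,0,0,0,0]]]' 20 35
```

```text
t: 12.9
tcp_pos: [0.6042, 0.1529, 0.2678]
tcp_rot: [3.14, 0.001, 2.788]
contact_force: [2.1, 3.8, 0.7]
gripper_width: 0.0473
gripper_force: 35.0
```

```bash
python3 -m crank '[[[0,0.02,0,0,0,-0.4],[0,0,0,0,0,-0.8],[0,0,0,0,0,-0.8],[0,0,0,0,0,-0.8],[0,0,0,0,0,-0.8],[0,0,0,0,0,-0.8],[0,0,0,0,0,-0.8],[0,0,0,0,0,-0.8],[0,0,0,0,0,-0.4],[0,0,0,0,0,0]]]'; python3 -c "
from plant import manip;s=manip.sense();print(s['ft_torque'],s['joints'])"; python3 capm.py
```

```text
t: 13.73
tcp_pos: [0.6044, 0.1521, 0.2678]
tcp_rot: [-3.141, 0.001, -2.937]
contact_force: [-0.1, 1.8, 2.7]
gripper_width: 0.0474
gripper_force: 35.0
[ 0.20171106 -0.22907718 -0.05548973] [-0.34185122  0.58277868  0.05586419  1.77188845 -0.04281584  0.78739606
  1.51066309]
0.56 [278.9, 260.8]
cap [0.6038 0.1514] 0.024533608928322792 0.09962349082205439 [0.6022 0.1513 0.0996]
line n 38
line -147.5332274651873 0.009414137285733789 -147.5332274651873
red 31 [0.577  0.1566 0.0737] 168.25425496607946 0.02575641607854358
green 22 [0.588  0.1303 0.0738] -124.0223181975998 0.025377288992763977
[0.6044 0.1522 0.2678] [-3.141   0.0007 -2.9383] [-0.3426  0.5828  0.0566  1.7719 -0.0431  0.7874  1.5092]
to cap, tool axes, units of 25mm: [ 0.091  -0.0146  0.0325]
```

The cap turns with the hand and the red dot hasn't moved. I'll turn another 32°.

```bash
python3 -m crank '[[[0,0,0,0,0,-0.4],[0,0,0,0,0,-0.8],[0,0,0,0,0,-0.8],[0,0,0,0,0,-0.8],[0,0,0,0,0,-0.8],[0,0,0,0,0,-0.8],[0,0,0,0,0,-0.8],[0,0,0,0,0,-0.8],[0,0,0,0,0,-0.4],[0,0,0,0,0,0]]]'; python3 capm.py
python3 -c "
import cv2
a=cv2.imread('pics/wrist_c.png');cv2.imwrite('pics/v7.png',cv2.resize(a[170:350,160:400],(800,600),interpolation=cv2.INTER_CUBIC))"
```

```text
t: 14.67
tcp_pos: [0.6046, 0.1523, 0.2688]
tcp_rot: [-3.14, 0.001, -2.378]
contact_force: [-0.1, -0.6, 8.7]
gripper_width: 0.0476
gripper_force: 35.0
0.64 [274.1, 260.7]
cap [0.6041 0.1518] 0.024624448269605637 0.1006060083598312 [0.6031 0.1511 0.1006]
line n 20
line -119.48998134143763 0.012908845359439569 -119.48998134143763
red 31 [0.577  0.1565 0.0737] 168.45207706495154 0.026621776407748206
green 23 [0.5881 0.1302 0.0735] -125.68336395311968 0.025754974431557266
[0.6046 0.1523 0.2688] [-3.1401  0.0012 -2.3794] [-0.2397  0.586  -0.0819  1.7635  0.0648  0.7929  1.9795]
to cap, tool axes, units of 25mm: [0.0767 0.0085 0.0721]
```

View pics/v7.png

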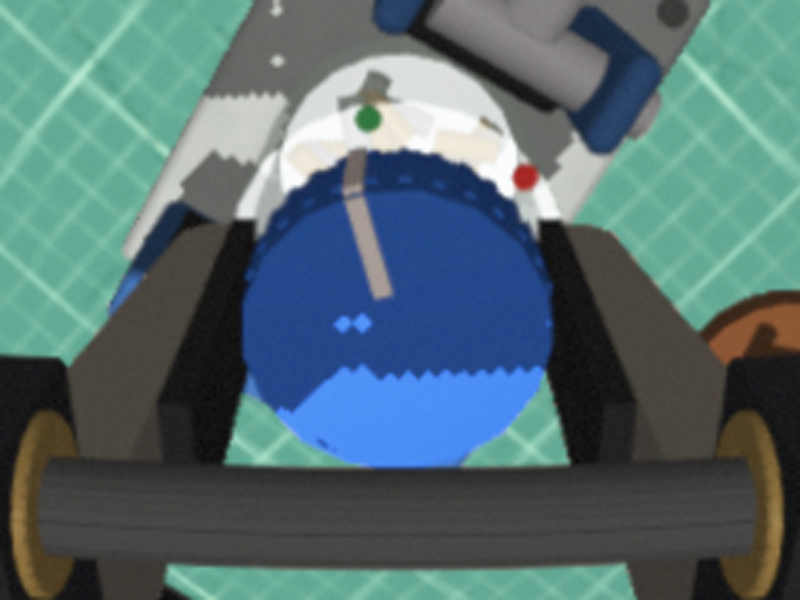

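The white line at (360,190) points at the green dot (368,118) and 8.7 N now pushes up on the hand, so the threads have let go. I'll lift 45 mm straight up.

```bash
python3 -m crank '[[[0,0,-0.1,0,0,0],[0,0,-0.2,0,0,0],[0,0,-0.25,0,0,0],[0,0,-0.25,0,0,0],[0,0,-0.25,0,0,0],[0,0,-0.25,0,0,0],[0,0,-0.25,0,0,0],[0,0,-0.15,0,0,0],[0,0,-0.1,0,0,0],[0,0,0,0,0,0]]]'; python3 -m crank '[[[0,0,0,0,0,0],[0,0,0,0,0,0],[0,0,0,0,0,0],[0,0,0,0,0,0],[0,0,0,0,0,0],[0,0,0,0,0,0],[0,0,0,0,0,0],[0,0,0,0,0,0],[0,0,0,0,0,0],[0,0,0,0,0,0]]]'; python3 capm.py; python3 meas.py side cap,clamp_grip,jar 6
python3 - <<'E'
import cv2
a=cv2.imread("pics/side_6.png")[150:270,220:340]
cv2.imwrite("pics/v8.png",cv2.resize(a,(600,600),interpolation=cv2.INTER_CUBIC))
E
```

```text
t: 15.6
tcp_pos: [0.6042, 0.1527, 0.3132]
tcp_rot: [-3.141, 0.001, -2.378]
contact_force: [-0.1, 0.3, -0.4]
gripper_width: 0.0473
gripper_force: 35.0
t: 16.43
tcp_pos: [0.6041, 0.1526, 0.3125]
tcp_rot: [-3.142, 0.0, -2.378]
contact_force: [-0.3, -0.5, -1.0]
gripper_width: 0.0474
gripper_force: 35.0
0.64 [276.5, 263.0]
cap [0.6033 0.1526] 0.024754831567406654 0.1441825639559905 [0.6021 0.1517 0.1442]
line n 59
line -118.54889504516431 0.013730969978935173 -118.54889504516431
red 20 [0.577  0.1566 0.0735] 168.90495184274528 0.02561524284641545
green 13 [0.5881 0.1303 0.0735] -123.21594893742186 0.02555958191329572
[0.6041 0.1526 0.3124] [-3.1416  0.0001 -2.3785] [-0.2364  0.5285 -0.0867  1.7414  0.0569  0.8741  1.986 ]
to cap, tool axes, units of 25mm: [0.083  0.0258 1.8179]
side cap 0.68 [258. 202.] 241 [0.6115 0.1665 0.1438] [0.5976 0.1358 0.1244] [0.628  0.1791 0.1471]
side clamp_grip 0.57 [299. 214.] 308 [0.5144 0.1353 0.0699] [0.4719 0.1158 0.0321] [0.572  0.1557 0.074 ]
side jar 0.89 [342. 243.] 797 [0.4184 0.2085 0.0559] [0.3891 0.1756 0.0019] [0.4441 0.2215 0.0829]
side jar 0.83 [263. 231.] 724 [0.6048 0.1728 0.0681] [0.5784 0.1405 0.017 ] [0.6321 0.1845 0.0993]
16.7333 [0.6041 0.1526 0.3125] [-3.1416  0.     -2.3785] [-0.2364  0.5285 -0.0867  1.7413  0.0569  0.8741  1.986 ]
```

View pics/v8.png

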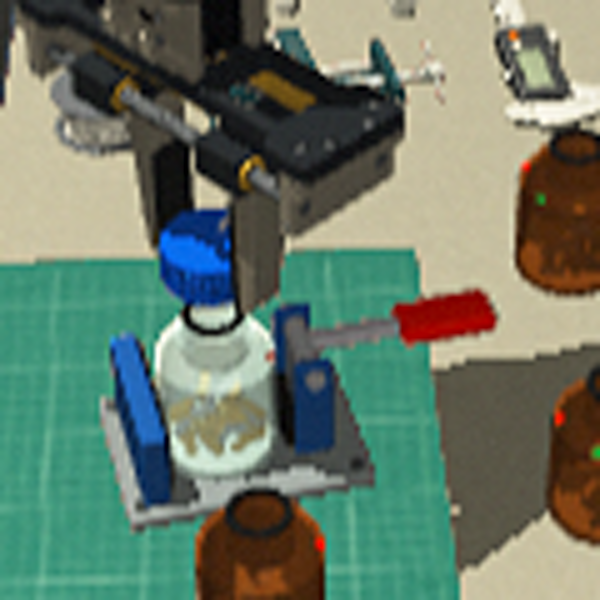

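The cap at (200,255) is held level about 26 mm above the black seal ring (215,320). The jar is still upright against the jaw and the lever is still down, so I'm handing in.

```bash
python3 -c "
from plant import manip;print(manip.close_job())"
```

```text
the job is handed in; nothing more can be done
None
```

I handed the job in at about 17 s; no verdict came back. The last pictures showed the lever down with the jar upright against the back jaw, and the cap unscrewed and held level about 26 mm above the jar's mouth.

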